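# Hang the resin cuff and hold the inspection mirror on its mark

### The job

Hang the mint resin cuff over the middle part of the steel bar, its coral dot facing the inspection mirror, and let it settle there. Then take the orange post behind the sprung mirror and turn the mirror until the bench camera, looking into the middle of the mirror, sees the coral dot (the reflected red aiming beam points straight at the dot). Finish while holding the mirror still at that angle, as it springs back if let go, and leave the jar, the stone and the file where they are.

Things in the scene. Friction and masses are not known exactly. Their poses are not given: they have to be found in the camera images.
- cuff_center (a point): Centre, half-way up, of the loose mint resin cuff, a stiff upside-down U standing on its leg ends: 58 mm across the legs (its y), 36 wide (x, the way the tunnel runs), 62 high, walls 6, about 70 g. Legs straight up to 42 mm from their ends (grip across the 58 mm, up to 10 mm below this centre), then sloping in to the crown. 46 mm between legs; the crown's underside is 25 mm above this centre.
- cuff_mark (a point): Coral dot, 16 mm across, on the outside of the cuff's +y leg, 29 mm from the cuff's middle plane and 22 mm above the leg ends (9 mm below the cuff's centre). Axes as the cuff: its y points out of the dot.
- rail: Fixed wooden drying rail: steel bar 12 mm thick along its x on posts at x = -115 and +115 mm. Origin on the bench under the bar's middle; +y side faces the mirror. Bar axis 160 mm up. A cuff hung on it has its centre 141 and its dot 132 mm above the bench. The middle part of the bar is within 70 mm of its middle.
- bar_mid (a point): Middle of the bar, on its axis, 160 mm above the bench.
- stand: Fixed inspection stand. Origin on the bench under the mirror's upright hinge axis; x points from the mirror to the camera, z up.
- lens (a point): Front of the bench camera's lens, 239 mm from the hinge axis along the stand's x, 132 mm above the bench. It looks straight at the middle of the mirror; a thin red aiming beam marks its line of sight.
- glass_mid (a point): Middle of the mirror's glass (60 mm wide, 50 mm high, frame top 160 mm above the bench), on the hinge axis, 132 mm above the bench. Its x axis is the mirror's normal, out of the reflecting face.
- post_grip (a point): Grip point on the orange upright post, 12 mm thick, that turns with the mirror: on a brass lever 85 mm behind the hinge axis, opposite to the normal. Grip point 155 mm above the bench; the post is free from 95 mm (top of the lever) to 175 mm (its top). Axes as the mirror.
- mirror (a joint): Turn of the mirror and post about the upright hinge, rad: 0 at rest on its stop, up to 0.95, growing clockwise seen from above. The normal lies (0.15 + value) rad clockwise from the stand's x. A spring (0.25 N m/rad, preload 0.06 N m) always turns it back to 0: holding takes 1 to 4 N at the post.
- sightline: The camera's line of sight after the mirror (reflected red aiming beam, drawn 130 mm long). Origin at the middle of the glass, x along the reflected line, z up. By the law of reflection it lies 2 x (0.15 + mirror value) rad clockwise from the stand's x. The camera sees the dot when the dot lies on this x axis.
- jar: Bystander: pink pigment jar, 52 mm across, 70 mm high, loose. Origin under its centre.
- stone: Bystander: mint faceted resin stone, 56 mm across, 40 mm high, loose. Origin under its centre.
- file: Bystander: flat steel file with wooden handle lying on the bench, 220 mm long (along its x, from -95 to +125 mm), 24 mm wide, 18 mm high, loose.
Mind the look-alikes: they are no part of the job. Leave any blue or purple look-alike of the part that bears cuff_center alone.

How it is judged:
By the outcome, as a careful person would: the job done as asked, in the order asked, and still so for the second after the job is handed in, while the arm keeps its last pose, push and grip.
It also fails if it takes over 56 s, if anything falls off the work surface, if the arm or the gripper's body presses on something with over 40 N, if the wrist force passes 120 N, or if a joint passes its speed limit or range.

### The arm

A 7-joint arm with a two-finger parallel gripper is mounted at the origin on the work surface. World frame = base frame: x ahead of the robot, y to its left, z up, the work surface at z = 0. Lengths are in m, angles in degrees, forces in N, time in s.
With the tool pointing down it reaches from about 0.4 to 0.9 m from the base axis. Payload 5.5 kg.
Tool frame: the origin (TCP) lies at the very end of the fingers, on their centre line; the grasp point (between the pads) lies 19 mm behind it; x points along the fingers, y is the direction in which the jaws open and shut, and the axes are right-handed (so a half turn about x gives the same grasp; the last joint's range is limited). The gripper opens to 85 mm and grips with 20 to 120 N. Pads are 22 mm wide; open, the fingers measure 114 mm over their backs; the gripper's body (76 mm by 85 mm) begins 54 mm behind the grasp point. The pads swing forward as they close: fully open they stand 13 mm farther back than shut.
Start: joints at [-58.659, 28.699, -24.465, 88.831, 12.651, 65.22, -12.049], TCP at [0.182, 0.624, 0.231] pointing down, gripper open.
Joint ranges: [-164.97, 164.97], [-17.58, 116.51], [-87.97, 89.64], [11.32, 138.91], [-80.73, 260.73], [10.89, 115.49], [-147.41, 147.41]. Speed limits (degrees/s): [147.25, 147.25, 180, 180, 180, 180, 180].

### API

Orientations are given as a 3x3 rotation matrix whose columns are the frame's x, y, z axes.
In Python, from bench import r, cams, job gives the robot as it stands.
- The arm moves only by the tool move_arm, never from a script. Its argument "increments" is a list of rows, each a list of 7 numbers: the shift along the tool's x, y, z in cm, then the turn, a rotation vector about the tool's x, y, z in degrees, then the finger opening in cm, from 0 to 8.54. A call has 1 to 12 rows; each row is the pose to reach, as a shift and turn from the pose commanded when the call began, along the tool's axes at that moment; what a row does not reach only later rows make up. A row lasts 1/10 s, in which the tool goes at most 50 mm and 8.59 degrees, less where a joint would pass 70% of its speed; a pose out of reach is approached as far as the arm can. A call with a gripper value outside its range is refused whole. The fingers move at their own pace and stop on an object; the grip force is fixed at half the most. Time passes only in rows, so rows that repeat a pose let the fingers close. It gives the time, the measured TCP pose, the force and the opening at its end, in the units of the state.
- r.get_obs(): the state, without advancing time (a new reading comes with each control period).
- cams.read_camera(name): name is "scene" or "top" or "wrist"; returns (picture, depth): 420x560x3 uint8, red, green, blue; 420x560 float32, m along the optical axis (not along the pixel's ray), 0 where there is no reading.
- cams.camera_info(name): a dict with "fx", "fy", "cx", "cy" (pixels), "rvec" (rotation vector, rad) and "tvec" (3), from world to camera coordinates, as OpenCV has them. Camera axes: x right, y down, z forward; pixel columns grow to the right and rows downward; lengths in m; the calibration is good to about 2 mm. A picture is of the moment at which its call begins: read the wrist's pose just before it. camera_info takes no time and is no camera call; for the wrist camera it gives the pose at the moment of the call.
- job.sign_off(): hands the job in, once; it reports no verdict.
The state is a dict: "t": time; "joint_positions": joint angles; "joint_vel": joint speeds; "tau": joint torques, N m; "tool_pos": TCP position; "tool_rot": TCP orientation; "contact_force": force on the tool from outside, world axes, zero at the start; "wrist_torque": the same for the moment, N m; "finger_gap": opening from 0.0 (shut) to 1.0 (fully open).
Only numpy, scipy, OpenCV 4.12 (cv2) and the standard library are available. Lean on these libraries where they do the work, as an engineer would, in place of code of your own. Each camera call takes 0.05 s, during which the arm holds its last target.

## Working session

There is one attempt and no reset: what is moved stays moved. The work goes in short steps, Python scripts to look and compute and a tool call to move; the robot and the scene stay as the last step left them, time stands still between calls to the robot, and variables do not carry over. Pictures are saved under pics/ and viewed, and the job is handed in when it is done.

Besides the shell and the picture viewer there is one more tool, called after ">>>" by a JSON object that holds its "name" and its "arguments", one argument or row to a line. move_arm: Moves the arm, as the interface text tells. Its arguments: {"type":"object","properties":{"increments":{"type":"array"}},"required":["increments"]}

```bash
ls; mkdir -p pics
python3 - <<'E'
from bench import r,cams,job
import cv2,numpy as np
o=r.get_obs();print(o)
for n in ["scene","top","wrist"]:
    ci=cams.camera_info(n);print(n,ci)
    p,d=cams.read_camera(n);cv2.imwrite(f"pics/{n}0.png",p[:,:,::-1]);np.savez(f"pics/{n}0.npz",p=p,d=d,**{k:np.array(v) for k,v in ci.items()})
E
```

```text
pics
{'t': 0.0, 'joint_positions': array([-58.65948856,  28.75407127, -24.45424248,  88.89204168,
        12.64832349,  65.21911262, -12.04917673]), 'joint_vel': array([-0.02986284,  0.12940541,  0.00076262, -0.02164915, -0.03631987,
        0.05114633, -0.15051262]), 'tau': array([-2.50235062e-04, -5.69505250e+01, -5.81624463e+00, -2.80941671e+01,
        1.07241134e-02,  1.17167734e-02, -1.62447685e-05]), 'tool_pos': array([0.18182308, 0.62332399, 0.23025371]), 'tool_rot': array([[-6.59275740e-04,  2.79948716e-01,  9.60014730e-01],
       [-1.84520596e-03,  9.60012964e-01, -2.79949468e-01],
       [-9.99998080e-01, -1.95598879e-03, -1.16350219e-04]]), 'contact_force': array([0.51900983, 0.24163838, 0.47211614]), 'wrist_torque': array([-0.04959073,  0.03410332, -0.03202493]), 'finger_gap': 0.9961054101192054}
scene {'fx': 442.71186142794124, 'fy': 442.71186142794124, 'cx': 280.3219885273289, 'cy': 209.70854718257647, 'rvec': array([ 1.46033211,  2.2973545 , -0.7128926 ]), 'tvec': array([ 0.23877281, -0.38003342,  1.5511288 ])}
top {'fx': 427.5467498469757, 'fy': 427.5467498469757, 'cx': 281.6044401185699, 'cy': 208.09046035015993, 'rvec': array([ 2.20991332, -2.18137603,  0.07603281]), 'tvec': array([-0.02662467,  0.57723698,  1.24738982])}
wrist {'fx': 334.02966254367317, 'fy': 334.02966254367317, 'cx': 276.6858135459701, 'cy': 214.6094225380512, 'rvec': array([-2.32536363, -1.74490227, -0.24166404]), 'tvec': array([-0.64832494, -0.03680637,  0.38142945])}
```

View pics/scene0.png

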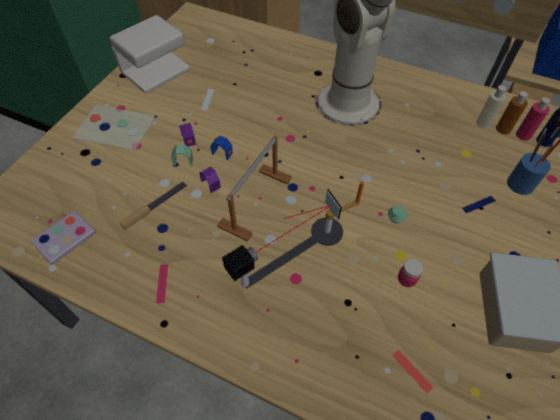

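View pics/top0.png

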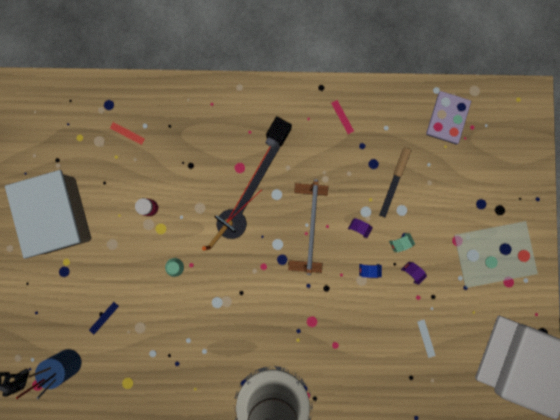

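View pics/wrist0.png

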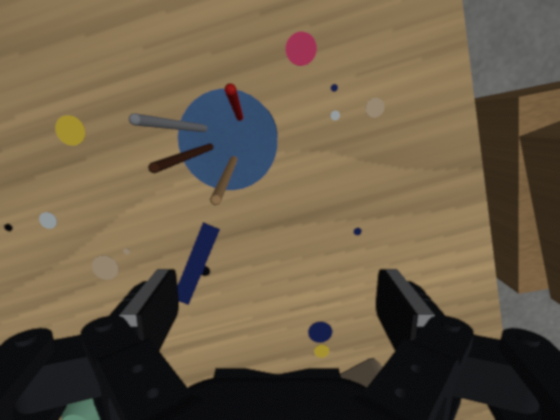

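The top view shows the mint cuff at about (402,243), with blue (370,270) and purple (360,228), (414,272) look-alikes around it. The rail runs from (315,188) to (309,268), the mirror hub is at (231,222), the post at (207,247) and the camera at (278,130).

```bash
cat > h.py <<'E'
import numpy as np,cv2
def load(n):
    z=np.load(f"pics/{n}.npz");return z['p'],z['d'],z
def world(d,z):
    R,_=cv2.Rodrigues(np.array(z['rvec']));t=np.array(z['tvec'])
    v,u=np.mgrid[:d.shape[0],:d.shape[1]]
    P=np.stack([(u-z['cx'])/z['fx']*d,(v-z['cy'])/z['fy']*d,d],-1)
    return (P-t)@R
def proj(X,z):
    R,_=cv2.Rodrigues(np.array(z['rvec']));c=np.atleast_2d(X)@R.T+np.array(z['tvec'])
    return np.c_[c[:,0]/c[:,2]*z['fx']+z['cx'],c[:,1]/c[:,2]*z['fy']+z['cy']]
def grab(n,name):
    from bench import r,cams
    o=r.get_obs();ci=cams.camera_info(n);p,d=cams.read_camera(n)
    cv2.imwrite(f"pics/{name}.png",p[:,:,::-1]);np.savez(f"pics/{name}.npz",p=p,d=d,**{k:np.array(v) for k,v in ci.items()});return o
E
python3 - <<'E'
from h import *
for n,(a,b,c,e) in {"top0":(180,100,440,300),"scene0":(110,120,420,290)}.items():
    p,d,z=load(n);q=p[b:e,a:c,::-1];q=cv2.resize(q,None,fx=3,fy=3,interpolation=cv2.INTER_CUBIC)[:, :]
    s=min(800/q.shape[1],600/q.shape[0]);cv2.imwrite(f"pics/{n}z.png",cv2.resize(q,None,fx=s,fy=s))
p,d,z=load("top0");W=world(d,z)
for nm,(u,v) in dict(cuff=(402,243),hub=(231,222),post=(207,247),cam=(278,130),bar=(312,225),jar=(147,207),stone=(174,267),file=(393,190),blue=(370,270),pur=(360,228),table=(260,300)).items():
    print(nm,W[v,u].round(3))
E
```

```text
cuff [ 0.48  -0.363  0.06 ]
hub [0.532 0.12  0.104]
post [0.464 0.177 0.147]
cam [ 0.778 -0.006  0.154]
bar [ 0.526 -0.097  0.166]
jar [ 0.502 -0.008  1.28 ]
stone [0.402 0.289 0.037]
file [ 0.637 -0.352  0.009]
blue [ 0.402 -0.272  0.061]
pur [ 0.521 -0.243  0.064]
table [ 0.305  0.041 -0.   ]
```

View pics/top0z.png

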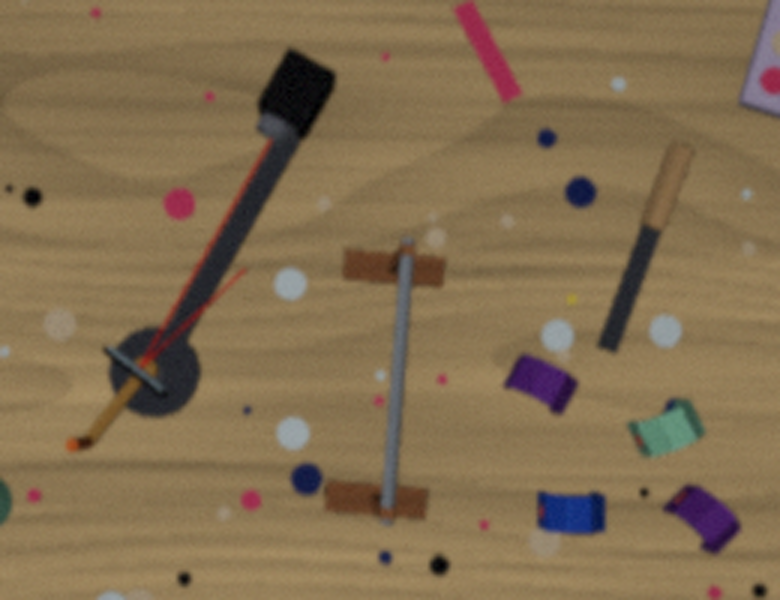

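View pics/scene0z.png

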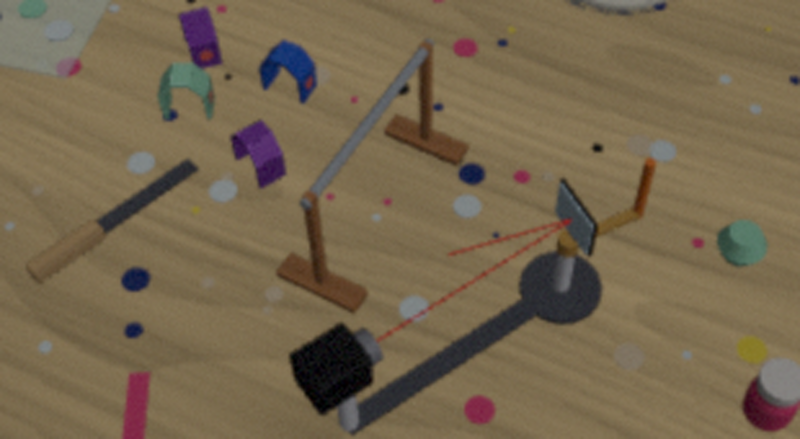

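Run:
```python
from h import *
for n in ["top0","scene0"]:
    p,d,z=load(n);W=world(d,z);hsv=cv2.cvtColor(p,cv2.COLOR_RGB2HSV).astype(int)
    X=W[...,0];Y=W[...,1];Z=W[...,2]; ok=d>0
    m=ok&(abs(X-.48)<.07)&(abs(Y+.36)<.06)&(Z>0.012)&(hsv[...,0]>55)&(hsv[...,0]<95)
    P=W[m];print(n,"cuff",len(P),P.mean(0).round(4),P.min(0).round(3),P.max(0).round(3))
    if len(P):
        pts=P[:,:2].astype(np.float32);print(cv2.minAreaRect(pts))
        T=P[P[:,2]>.056];print(" top",len(T),T.mean(0).round(4),np.median(T[:,2]),cv2.minAreaRect(T[:,:2].astype(np.float32)))
    # bar
    m=ok&(Z>.145)&(Z<.18)&(X>.38)&(X<.68)&(Y<-.05)&(Y>-.15)
    P=W[m];c=P.mean(0);u,s,vt=np.linalg.svd(P-c,full_matrices=False);a=vt[0]*np.sign(vt[0][0]);t=(P-c)@a
    print("bar",len(P),c.round(4),a.round(4),np.degrees(np.arctan2(a[1],a[0])).round(2),t.min(),t.max(),"mid",(c+a*(t.min()+t.max())/2).round(4),np.percentile(P[:,2],[5,50,95]).round(4))
    # rail feet z .005-.04 brownish
    m=ok&(Z>.006)&(Z<.05)&(X>.38)&(X<.68)&(Y<-.03)&(Y>-.19)
    P=W[m]
    for lo,hi in((.38,.53),(.53,.68)):
        Q=P[(P[:,0]>lo)&(P[:,0]<hi)];print(" foot",len(Q),cv2.minAreaRect(Q[:,:2].astype(np.float32)),np.median(Q[:,2]))
    m=ok&(hsv[...,0]<14)&(hsv[...,1]>170)&(Z>.10)&(X<.52)&(Y>.12)&(Y<.25)
    P=W[m];print("post",len(P),P.mean(0).round(4) if len(P) else 0,P.max(0) if len(P) else 0,P.min(0) if len(P) else 0)
    m=ok&(Z>.1)&(Z<.2)&(X>.68)&(X<.9)&(abs(Y)<.1);P=W[m]
    print("cam",len(P),P.mean(0).round(4),cv2.minAreaRect(P[P[:,2]>.14][:,:2].astype(np.float32)))
    m=ok&(Z>.003)&(Z<.03)&(X>.45)&(X<.6)&(Y>.05)&(Y<.19)&(hsv[...,2]<90);P=W[m]
    print("hub",len(P),P.mean(0).round(4),cv2.minEnclosingCircle(P[:,:2].astype(np.float32)))
    m=ok&(Z>.115)&(Z<.175)&(X>.49)&(X<.58)&(Y>.06)&(Y<.19);P=W[m]
    print("mirror",len(P),P.mean(0).round(4),P[:,2].max(),cv2.minAreaRect(P[P[:,2]>.15][:,:2].astype(np.float32)))
```

```text
top0 cuff 246 [ 0.4798 -0.3667  0.0548] [ 0.456 -0.402  0.015] [ 0.506 -0.339  0.071]
((0.48170560598373413, -0.3713221848011017), (0.03360521048307419, 0.05818761885166168), 25.103805541992188)
 top 138 [ 0.481  -0.3706  0.0615] 0.06133284719064491 ((0.48111602663993835, -0.37060219049453735), (0.0334339365363121, 0.036684539169073105), 23.733144760131836)
bar 444 [ 0.5194 -0.0975  0.1647] [ 9.977e-01 -6.760e-02  3.000e-04] -3.88 -0.12382162635403415 0.12475698858686211 mid [ 0.5199 -0.0975  0.1647] [0.1597 0.1651 0.169 ]
 foot 319 ((0.4544096291065216, -0.10971605777740479), (0.14807265996932983, 0.15122489631175995), 0.027316158637404442) 0.01211901434056281
 foot 312 ((0.6131901144981384, -0.10905580967664719), (0.14143545925617218, 0.15358595550060272), 4.865957736968994) 0.011655016800274596
post 16 [0.4631 0.1793 0.1655] [0.4654111  0.18593342 0.17909131] [0.4600819  0.17616113 0.12068209]
cam 576 [ 0.7683 -0.003   0.1523] ((0.7723565101623535, -0.0031305402517318726), (0.05034135282039642, 0.07832600176334381), 60.200103759765625)
hub 582 [0.5372 0.122  0.0108] ((0.5452571511
[... 804 characters left out ...]
9, 0.03493423014879227), 85.09912109375) 0.011133110589468613
 foot 346 ((0.6401228308677673, -0.10680723190307617), (0.10006458312273026, 0.03182118758559227), 86.99215698242188) 0.011460979846672704
post 50 [0.4699 0.1812 0.1439] [0.47428389 0.18510893 0.17570419] [0.46288697 0.17727449 0.10281092]
cam 852 [ 0.7833 -0.0008  0.1469] ((0.7765830159187317, -0.0046867504715919495), (0.05147235468029976, 0.07459352165460587), 61.3957405090332)
hub 692 [0.5448 0.1266 0.0091] ((0.5488802790641785, 0.11813011020421982), 0.06284650415182114)
mirror 262 [0.5375 0.129  0.1406] 0.1619365473469319 ((0.5312243700027466, 0.13130804896354675), (0.0649583488702774, 0.007759731262922287), 53.92271423339844)
```

```bash
cat >> h.py <<'E'
from scipy.spatial.transform import Rotation as Ro
def down(yaw):  # tool pointing down, tool y at yaw deg
    a=np.radians(yaw);y=np.array([np.cos(a),np.sin(a),0]);x=np.array([0,0,-1.]);return np.c_[x,y,np.cross(x,y)]
def inc(pc,Rc,pt,Rt):
    return np.r_[Rc.T@(np.array(pt)-pc)*100,np.degrees(Ro.from_matrix(Rc.T@Rt).as_rotvec())].round(2)
E
python3 - <<'E'
from h import *
print(inc(np.array([.182,.624,.231]),down(73.74),[.45,.15,.30],down(3.7)))
E
```

```text
[ -6.9  -38.    39.    70.04   0.     0.  ]
```

>>> {"name": "move_arm", "arguments": {
  "increments": [
    [-7, 0, 0, 0, 0, 0, 8.5],
    [-7, -4, 4, 8, 0, 0, 8.5],
    [-7, -8, 8, 16, 0, 0, 8.5]
  ]
}}

```text
t: 0.45
tool_pos: [0.2278, 0.5407, 0.3032]
tool_rot: [[0.001, 0.535, 0.845], [0.005, 0.845, -0.535], [-1.0, 0.005, -0.002]]
contact_force: [0.6, 0.1, 0.1]
finger_gap: 0.994
```

Run:
```python
from bench import r
o=r.get_obs();print(o['joint_positions'].round(1),o['tool_pos'],o['tool_rot'].round(3))
```

```text
[-52.3  18.  -21.9  93.7   7.   69.3 -18. ] [0.22783954 0.54071897 0.30321454] [[ 0.001  0.535  0.845]
 [ 0.005  0.845 -0.535]
 [-1.     0.005 -0.002]]
```

Run:
```python
from h import *
z=np.load('pics/wrist0.npz');R,_=cv2.Rodrigues(z['rvec']);C=-R.T@z['tvec'];print("cam in tool",down(73.74).T@(C-[.1818,.6233,.2303]), "fwd in tool",down(73.74).T@R[2],"up",-down(73.74).T@R[1])
R0=down(73.74);p=np.array([.182,.624,.231])+R0@[-.07,-.08,.08];R1=down(57.74)
print(p);print(inc(p,R1,[.45,.10,.30],down(-32)))
R1=R1@Ro.from_rotvec([np.radians(86),0,0]).as_matrix()
```

```text
cam in tool [-1.44813165e-01  4.13693782e-05 -6.96527023e-02] fwd in tool [ 0.96138983 -0.00251692  0.27517861] up [ 2.75177368e-01 -8.33606796e-04 -9.61393115e-01]
[0.23640035 0.52480019 0.301     ]
[  0.1  -24.52  40.74  89.74   0.     0.  ]
```

>>> {"name": "move_arm", "arguments": {
  "increments": [
    [0, -2, 3.5, 7.5, 0, 0, 8.5],
    [0, -4, 7, 15, 0, 0, 8.5],
    [0, -6.2, 10.2, 22.5, 0, 0, 8.5],
    [0, -8.2, 13.6, 30, 0, 0, 8.5],
    [0, -10.2, 17, 37.5, 0, 0, 8.5],
    [0, -12.3, 20.4, 45, 0, 0, 8.5],
    [0, -14.3, 23.8, 52.5, 0, 0, 8.5],
    [0, -16.4, 27.2, 60, 0, 0, 8.5],
    [0, -18.4, 30.6, 67.5, 0, 0, 8.5],
    [0, -20.4, 34, 75, 0, 0, 8.5],
    [0, -22.5, 37.4, 82.5, 0, 0, 8.5],
    [0, -24.5, 40.7, 90, 0, 0, 8.5]
  ]
}}

```text
t: 1.65
tool_pos: [0.4424, 0.1128, 0.3005]
tool_rot: [[0.0, 0.843, -0.538], [0.0, -0.538, -0.843], [-1.0, 0.0, -0.0]]
contact_force: [0.5, 0.4, -0.3]
finger_gap: 0.994
```

Run:
```python
from h import *
from bench import r
o=r.get_obs();print(o['joint_positions'].round(1),o['tool_pos'],o['tool_rot'].round(3))
p=np.array([.2364,.5248,.301])+down(57.74)@[0,-.245,.407];print(p)
c=np.array([.4835,-.3713]);a=np.radians(25)
tgt=np.r_[c,.22]
print(inc(p,down(-32.26),tgt,down(-65)))
```

```text
[-23.3   2.8   5.8 111.3  -0.3  65.9 -49.9] [0.44235586 0.11278286 0.30048397] [[ 0.     0.843 -0.538]
 [ 0.    -0.538 -0.843]
 [-1.     0.    -0.   ]]
[0.44980159 0.10037832 0.301     ]
[ 8.1  28.03 38.09 32.74  0.    0.  ]
```

>>> {"name": "move_arm", "arguments": {
  "increments": [
    [0, 2.3, 3.2, 3, 0, 0, 8.5],
    [0, 4.7, 6.4, 6, 0, 0, 8.5],
    [0, 7, 9.5, 9, 0, 0, 8.5],
    [0, 9.4, 12.7, 12, 0, 0, 8.5],
    [0, 11.7, 15.9, 15, 0, 0, 8.5],
    [0, 14, 19, 18, 0, 0, 8.5],
    [0, 16.4, 22.2, 21, 0, 0, 8.5],
    [1, 18.7, 25.4, 24, 0, 0, 8.5],
    [2.5, 21, 28.6, 27, 0, 0, 8.5],
    [4, 23.4, 31.8, 30, 0, 0, 8.5],
    [6, 25.7, 35, 33, 0, 0, 8.5],
    [8, 28, 38.1, 33, 0, 0, 8.5]
  ]
}}

```text
t: 2.85
tool_pos: [0.4755, -0.3586, 0.2196]
tool_rot: [[0.0, 0.418, -0.909], [-0.0, -0.909, -0.418], [-1.0, 0.0, -0.0]]
contact_force: [0.7, 1.1, -1.0]
finger_gap: 0.997
```

>>> {"name": "move_arm", "arguments": {
  "increments": [
    [0, 0, 0, 0, 0, 0, 8.5],
    [0, 0, 0, 0, 0, 0, 8.5],
    [0, 0, 0, 0, 0, 0, 8.5]
  ]
}}

```text
t: 3.15
tool_pos: [0.476, -0.3559, 0.2207]
tool_rot: [[0.0, 0.42, -0.908], [0.001, -0.908, -0.42], [-1.0, -0.001, -0.001]]
contact_force: [0.4, 0.6, -0.7]
finger_gap: 0.998
```

Run:
```python
from h import *
o=grab("wrist","w1");print(o['joint_positions'].round(1),o['tool_pos'],o['tool_rot'].round(4))
p,d,z=load("w1");W=world(d,z);hsv=cv2.cvtColor(p,cv2.COLOR_RGB2HSV).astype(int)
X,Y,Z=[W[...,i] for i in range(3)]
m=(d>0)&(abs(X-.48)<.06)&(abs(Y+.37)<.05)&(Z>.01)&(Z<.08)&(hsv[...,0]>55)&(hsv[...,0]<95)
P=W[m];print(len(P),P.max(0),cv2.minAreaRect(P[:,:2].astype(np.float32)));T=P[P[:,2]>.056];print(len(T),np.median(T[:,2]),cv2.minAreaRect(T[:,:2].astype(np.float32)))
```

```text
[ 11.9  23.6  28.9  99.3 -12.9  60.4 -19.9] [ 0.47602692 -0.35589865  0.22067199] [[ 4.000e-04  4.198e-01 -9.076e-01]
 [ 9.000e-04 -9.076e-01 -4.198e-01]
 [-1.000e+00 -7.000e-04 -7.000e-04]]
2129 [ 0.50986511 -0.34068997  0.06672854] ((0.482144296169281, -0.37284404039382935), (0.03559485077857971, 0.0562996007502079), 24.999996185302734)
1415 0.06371353567372735 ((0.48217251896858215, -0.3727739751338959), (0.03562290593981743, 0.0380367636680603), 25.340560913085938)
```

View pics/w1.png

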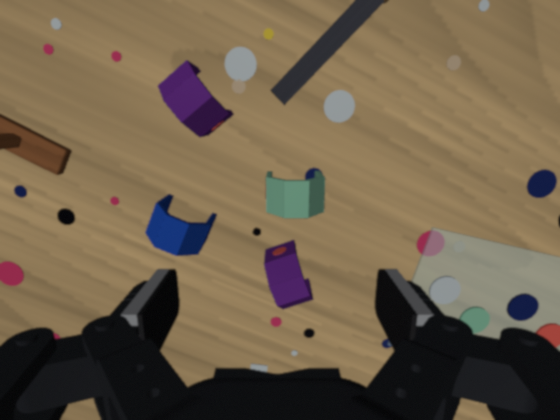

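Run:
```python
from h import *
ims=[]
for n,(u,v) in {"top0":(402,243),"scene0":(182,155),"w1":(295,195)}.items():
    p,d,z=load(n);k=22 if n!='w1' else 45;ims.append(cv2.resize(p[v-k:v+k,u-k:u+k,::-1],(260,260),interpolation=cv2.INTER_NEAREST))
    c=np.array([.483,-.372]);l=np.array([-.4226,.9063])
    for s in (1,-1):
        q=proj(np.r_[c+s*.029*l,.022],z)[0];i=q.round().astype(int);print(n,s,q.round(1),p[i[1],i[0]])
cv2.imwrite("pics/z1.png",np.hstack(ims))
```

```text
top0 1 [392.3 245.7] [95 57 50]
top0 -1 [410.  237.6] [58 83 69]
scene0 1 [192.  156.8] [84 71 55]
scene0 -1 [173.3 156.7] [64 88 75]
w1 1 [265.4 188.7] [126 111  86]
w1 -1 [320.8 188.5] [62 88 74]
```

View pics/z1.png

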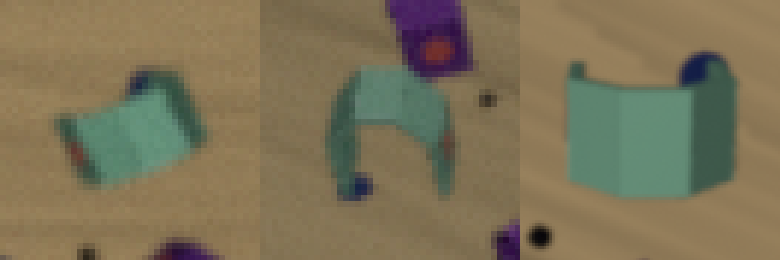

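The wrist zoom plus the other two views show the coral dot on the cuff's world +y leg, at top (392,246) and scene (192,157). The cuff centre is about (0.483,-0.372), with its tunnel axis at 25°.

>>> {"name": "move_arm", "arguments": {
  "increments": [
    [3, 1.75, 0.05, 0, 0, 0, 8.5],
    [7, 1.75, 0.05, 0, 0, 0, 8.5],
    [11, 1.75, 0.05, 0, 0, 0, 8.5],
    [13.5, 1.75, 0.05, 0, 0, 0, 8.5],
    [13.5, 1.75, 0.05, 0, 0, 0, 8.5],
    [13.5, 1.75, 0.05, 0, 0, 0, 8.5]
  ]
}}

```text
t: 3.8
tool_pos: [0.4833, -0.3726, 0.0866]
tool_rot: [[0.001, 0.42, -0.908], [-0.0, -0.908, -0.42], [-1.0, 0.001, -0.001]]
contact_force: [0.7, 0.1, -0.5]
finger_gap: 0.995
```

Run:
```python
from h import *
o=grab("wrist","w2");print(o['tool_pos'],o['tool_rot'].round(4))
p,d,z=load("w2");W=world(d,z);hsv=cv2.cvtColor(p,cv2.COLOR_RGB2HSV).astype(int)
X,Y,Z=[W[...,i] for i in range(3)]
m=(d>0)&(abs(X-.48)<.06)&(abs(Y+.37)<.05)&(Z>.01)&(Z<.08)&(hsv[...,0]>55)&(hsv[...,0]<95)
P=W[m];print(len(P),P.max(0),cv2.minAreaRect(P[:,:2].astype(np.float32)));T=P[P[:,2]>.056];print(len(T),np.median(T[:,2]),cv2.minAreaRect(T[:,:2].astype(np.float32)))
```

```text
[ 0.4833237  -0.37259723  0.08663866] [[ 1.000e-03  4.199e-01 -9.076e-01]
 [-1.000e-04 -9.076e-01 -4.199e-01]
 [-1.000e+00  5.000e-04 -9.000e-04]]
6087 [ 0.51015722 -0.34057519  0.06618109] ((0.4823864996433258, -0.3730550706386566), (0.03614431619644165, 0.05700714513659477), 25.074487686157227)
4002 0.06380164209355244 ((0.4822905361652374, -0.3728759288787842), (0.03614272549748421, 0.03733985871076584), 25.14316177368164)
```

View pics/w2.png

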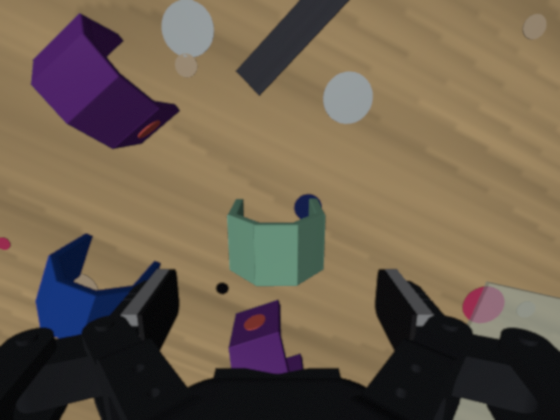

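The cuff sits centred between the fingers at (276,240), within 1 mm. Next: descend and grip.

>>> {"name": "move_arm", "arguments": {
  "increments": [
    [2.5, 0, 0.1, 0, 0, 0, 8.5],
    [5, 0, 0.1, 0, 0, 0, 8.5],
    [6.8, 0, 0.1, 0, 0, 0, 8.5],
    [7.6, 0, 0.1, 0, 0, 0, 8.5],
    [7.6, 0, 0.1, 0, 0, 0, 8.5],
    [7.6, 0, 0.1, 0, 0, 0, 8.5]
  ]
}}

```text
t: 4.45
tool_pos: [0.4821, -0.3743, 0.0105]
tool_rot: [[0.001, 0.418, -0.908], [-0.001, -0.908, -0.418], [-1.0, 0.001, -0.001]]
contact_force: [0.1, 0.0, 0.0]
finger_gap: 1.0
```

>>> {"name": "move_arm", "arguments": {
  "increments": [
    [0, 0, 0, 0, 0, 0, 7],
    [0, 0, 0, 0, 0, 0, 6.2],
    [0, 0, 0, 0, 0, 0, 5],
    [0, 0, 0, 0, 0, 0, 5],
    [0, 0, 0, 0, 0, 0, 5],
    [0, 0, 0, 0, 0, 0, 5],
    [0, 0, 0, 0, 0, 0, 5]
  ]
}}

```text
t: 5.15
tool_pos: [0.4822, -0.3743, 0.0106]
tool_rot: [[0.002, 0.418, -0.908], [-0.001, -0.908, -0.418], [-1.0, 0.001, -0.001]]
contact_force: [-1.0, -0.4, 6.7]
finger_gap: 0.669
```

>>> {"name": "move_arm", "arguments": {
  "increments": [
    [-1, 0, 0, 0, 0, 0, 5],
    [-4, 0, 0, 0, 0, 0, 5],
    [-8, 0, 0, 0, 0, 0, 5],
    [-12, 0, 0, 0, 0, 0, 5],
    [-16, 0, 0, 0, 0, 0, 5],
    [-20, 0, 0, 0, 0, 0, 5],
    [-22, 0, 0, 0, 0, 0, 5],
    [-22, 0, 0, 0, 0, 0, 5],
    [-22, 0, 0, 0, 0, 0, 5]
  ]
}}

```text
t: 6.05
tool_pos: [0.4812, -0.3733, 0.2294]
tool_rot: [[0.0, 0.419, -0.908], [0.0, -0.908, -0.419], [-1.0, -0.0, -0.0]]
contact_force: [0.2, 0.3, -1.9]
finger_gap: 0.669
```

Run:
```python
from h import *
o=grab("wrist","w3");print(o['tool_pos'],o['tool_rot'].round(4))
grab("scene","s3")
p,d,z=load("w3");W=world(d,z);hsv=cv2.cvtColor(p,cv2.COLOR_RGB2HSV).astype(int)
T=(W-o['tool_pos'])@o['tool_rot']
m=(d>0)&(d<.3)&(hsv[...,0]>55)&(hsv[...,0]<95)&(hsv[...,1]>50)
P=T[m];print(len(P),P.min(0),P.max(0));
Q=P[P[:,0]<P[:,0].min()+.012];print(np.median(Q,0),cv2.minAreaRect(P[:,1:].astype(np.float32)))
```

```text
[ 0.48123265 -0.37329839  0.22944294] [[ 2.000e-04  4.186e-01 -9.082e-01]
 [ 3.000e-04 -9.082e-01 -4.186e-01]
 [-1.000e+00 -2.000e-04 -4.000e-04]]
15110 [-0.09729598 -0.05358298 -0.01944391] [0.00588921 0.06060869 0.0171494 ]
[-0.09331729  0.01622911 -0.01645069] ((0.0035981498658657074, -0.0012099351733922958), (0.03631288558244705, 0.11420340836048126), 89.49800109863281)
```

View pics/w3.png

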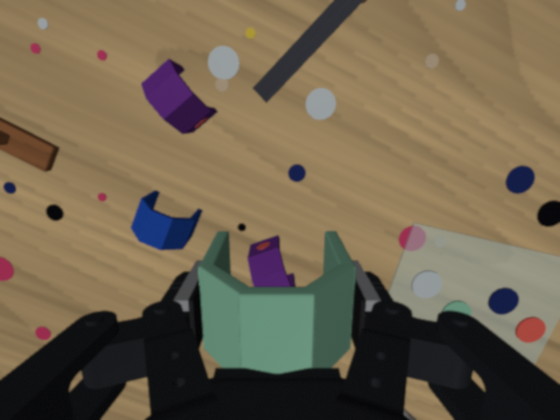

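View pics/s3.png

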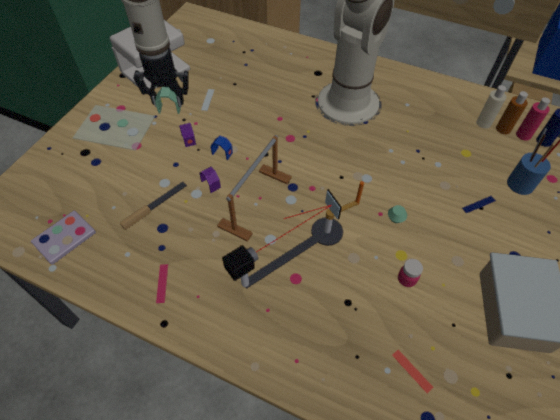

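>>> {"name": "move_arm", "arguments": {
  "increments": [
    [0, -2, -1.3, 2.4, 0, 0, 5],
    [0, -4.6, -3, 5, 0, 0, 5],
    [0, -7.2, -4.7, 8, 0, 0, 5],
    [0, -9.8, -6.4, 11, 0, 0, 5],
    [0, -12.4, -8.1, 14.5, 0, 0, 5],
    [0, -15, -9.8, 18, 0, 0, 5],
    [0, -17.6, -11.5, 21.5, 0, 0, 5],
    [0, -20, -13.1, 25, 0, 0, 5],
    [0, -22, -14.4, 27.5, 0, 0, 5],
    [0, -23.3, -15.3, 28.7, 0, 0, 5],
    [0, -23.3, -15.3, 28.7, 0, 0, 5],
    [0, -23.3, -15.3, 28.7, 0, 0, 5]
  ]
}}

```text
t: 7.35
tool_pos: [0.5221, -0.0984, 0.2284]
tool_rot: [[-0.002, -0.068, -0.998], [-0.001, -0.998, 0.068], [-1.0, 0.001, 0.002]]
contact_force: [-0.1, -0.2, -1.3]
finger_gap: 0.666
```

Run:
```python
from h import *
o=grab("wrist","w4");print(o['joint_positions'].round(1),o['tool_pos'],o['tool_rot'].round(4))
p,d,z=load("w4");W=world(d,z)
X,Y,Z=[W[...,i] for i in range(3)]
m=(d>0)&(Z>.145)&(Z<.18)&(X>.35)&(X<.7)&(Y<-.06)&(Y>-.14)
m[300:]=False
P=W[m];c=P.mean(0);u,s,vt=np.linalg.svd(P-c,full_matrices=False);a=vt[0]*np.sign(vt[0][0]);t=(P-c)@a
print(len(P),c,a,P.min(0),P.max(0),"y at .522:",c[1]+(.522-c[0])*a[1]/a[0])
```

```text
[-17.9  16.5  30.7 107.5  -9.7  58.7 -77.1] [ 0.52207981 -0.09843178  0.22837746] [[-2.300e-03 -6.790e-02 -9.977e-01]
 [-7.000e-04 -9.977e-01  6.790e-02]
 [-1.000e+00  8.000e-04  2.200e-03]]
5222 [ 0.57358848 -0.10210071  0.16682921] [ 0.9976397  -0.06863434  0.00208575] [ 0.47984339 -0.11266019  0.16056205] [ 0.64703247 -0.09012721  0.17020782] y at .522: -0.09855158936982315
```

View pics/w4.png

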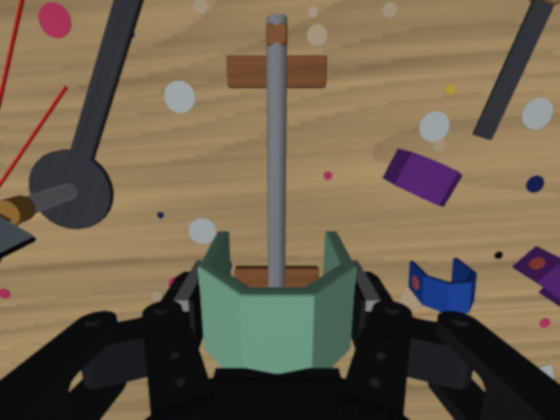

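The bar (column 277) runs centred between the cuff's legs, aligned within 1 mm. Lowering.

>>> {"name": "move_arm", "arguments": {
  "increments": [
    [2, 0, 0, 0, 0, 0, 5],
    [4, 0, 0, 0, 0, 0, 5],
    [6, 0, 0, 0, 0, 0, 5],
    [8, 0, 0, 0, 0, 0, 5],
    [9.3, 0, 0, 0, 0, 0, 5],
    [9.9, 0, 0, 0, 0, 0, 5],
    [10.2, 0, 0, 0, 0, 0, 5],
    [10.2, 0, 0, 0, 0, 0, 5],
    [10.2, 0, 0, 0, 0, 0, 5]
  ]
}}

```text
t: 8.3
tool_pos: [0.5235, -0.0983, 0.1282]
tool_rot: [[0.001, -0.069, -0.998], [-0.0, -0.998, 0.069], [-1.0, 0.0, -0.001]]
contact_force: [-0.4, 0.8, -0.6]
finger_gap: 0.669
```

>>> {"name": "move_arm", "arguments": {
  "increments": [
    [0.1, 0, 0, 0, 0, 0, 5],
    [0.2, 0, 0, 0, 0, 0, 5],
    [0.3, 0, 0, 0, 0, 0, 5],
    [0.4, 0, 0, 0, 0, 0, 5],
    [0.4, 0, 0, 0, 0, 0, 5]
  ]
}}

```text
t: 8.8
tool_pos: [0.5228, -0.098, 0.1233]
tool_rot: [[-0.0, -0.069, -0.998], [0.0, -0.998, 0.069], [-1.0, -0.0, 0.0]]
contact_force: [-0.4, 0.4, -0.4]
finger_gap: 0.668
```

>>> {"name": "move_arm", "arguments": {
  "increments": [
    [0.1, 0, 0, 0, 0, 0, 5],
    [0.2, 0, 0, 0, 0, 0, 5],
    [0.25, 0, 0, 0, 0, 0, 5],
    [0.25, 0, 0, 0, 0, 0, 5]
  ]
}}

```text
t: 9.2
tool_pos: [0.5228, -0.098, 0.1208]
tool_rot: [[-0.0, -0.069, -0.998], [0.0, -0.998, 0.069], [-1.0, -0.0, 0.0]]
contact_force: [-0.8, -1.0, -0.9]
finger_gap: 0.669
```

>>> {"name": "move_arm", "arguments": {
  "increments": [
    [0.1, 0, 0, 0, 0, 0, 5],
    [0.1, 0, 0, 0, 0, 0, 5],
    [0.2, 0, 0, 0, 0, 0, 5],
    [0.2, 0, 0, 0, 0, 0, 5]
  ]
}}

```text
t: 9.6
tool_pos: [0.523, -0.0981, 0.1204]
tool_rot: [[0.0, -0.069, -0.998], [0.001, -0.998, 0.069], [-1.0, -0.001, -0.0]]
contact_force: [-5.7, 1.6, 13.2]
finger_gap: 0.669
```

Contact at 13 N on the bar. Ease 1 mm up, then open.

>>> {"name": "move_arm", "arguments": {
  "increments": [
    [-0.1, 0, 0, 0, 0, 0, 5],
    [-0.1, 0, 0, 0, 0, 0, 5],
    [-0.1, 0, 0, 0, 0, 0, 5.9],
    [-0.1, 0, 0, 0, 0, 0, 6.1],
    [-0.1, 0, 0, 0, 0, 0, 6.4],
    [-0.1, 0, 0, 0, 0, 0, 6.8],
    [-0.1, 0, 0, 0, 0, 0, 7.5],
    [-0.1, 0, 0, 0, 0, 0, 8.5],
    [-0.1, 0, 0, 0, 0, 0, 8.5],
    [-0.1, 0, 0, 0, 0, 0, 8.5],
    [-0.1, 0, 0, 0, 0, 0, 8.5],
    [-0.1, 0, 0, 0, 0, 0, 8.5]
  ]
}}

```text
t: 10.8
tool_pos: [0.5229, -0.0981, 0.12]
tool_rot: [[0.0, -0.069, -0.998], [0.0, -0.998, 0.069], [-1.0, -0.0, -0.0]]
contact_force: [-0.3, 0.8, -0.2]
finger_gap: 0.994
```

>>> {"name": "move_arm", "arguments": {
  "increments": [
    [-1, 0, 0, 0, 0, 0, 8.5],
    [-2, 0, 0, 0, 0, 0, 8.5],
    [-4, 0, 0, 0, 0, 0, 8.5],
    [-6, 0, 0, 0, 0, 0, 8.5],
    [-9, 0, 0, 0, 0, 0, 8.5],
    [-12, 0, 0, 0, 0, 0, 8.5],
    [-14, 0, 0, 0, 0, 0, 8.5],
    [-14, 0, 0, 0, 0, 0, 8.5],
    [-14, 0, 0, 0, 0, 0, 8.5]
  ]
}}

```text
t: 11.7
tool_pos: [0.5232, -0.098, 0.2609]
tool_rot: [[0.002, -0.069, -0.998], [0.0, -0.998, 0.069], [-1.0, -0.001, -0.002]]
contact_force: [-0.7, 0.4, -0.9]
finger_gap: 0.992
```

Run:
```python
from h import *
o=grab("wrist","w5");print(o['tool_pos'],o['tool_rot'].round(4))
grab("scene","s5")
for n in ["w5","s5"]:
    p,d,z=load(n);W=world(d,z);hsv=cv2.cvtColor(p,cv2.COLOR_RGB2HSV).astype(int)
    X,Y,Z=[W[...,i] for i in range(3)]
    m=(d>0)&(abs(X-.522)<.06)&(abs(Y+.098)<.05)&(Z>.09)&(Z<.2)&(hsv[...,0]>55)&(hsv[...,0]<95)&(hsv[...,1]>50)
    P=W[m];print(n,len(P),P.min(0),P.max(0),cv2.minAreaRect(P[:,:2].astype(np.float32)))
    if len(P): T=P[P[:,2]>P[:,2].max()-.01];print(np.median(T,0),cv2.minAreaRect(T[:,:2].astype(np.float32)))
p,d,z=load("s5");cv2.imwrite("pics/s5z.png",cv2.resize(p[120:280,180:390,::-1],(788,600),interpolation=cv2.INTER_CUBIC))
```

```text
[ 0.52315284 -0.09802385  0.26090704] [[ 1.800e-03 -6.900e-02 -9.976e-01]
 [ 4.000e-04 -9.976e-01  6.900e-02]
 [-1.000e+00 -5.000e-04 -1.800e-03]]
w5 3405 [ 0.50261818 -0.12752634  0.12391256] [ 0.54346907 -0.069941    0.17647139] ((0.5223907232284546, -0.09862584620714188), (0.056197091937065125, 0.039065804332494736), 85.80209350585938)
[ 0.52479726 -0.09861057  0.17379053] ((0.5240331292152405, -0.09844592958688736), (0.037159666419029236, 0.03580674156546593), 86.06388854980469)
s5 280 [ 0.50808423 -0.12610926  0.11452579] [ 0.54686232 -0.06844796  0.1747555 ] ((0.5272007584571838, -0.09686657786369324), (0.05588454008102417, 0.036606427282094955), 84.75875091552734)
[ 0.52836453 -0.09695003  0.16988791] ((0.5265283584594727, -0.09894420206546783), (0.03422098234295845, 0.03607189282774925), 86.41459655761719)
```

View pics/w5.png

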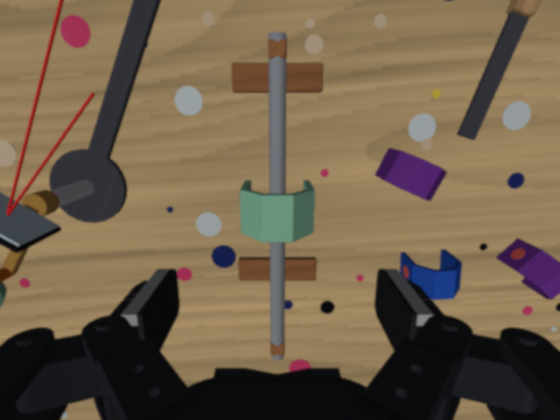

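View pics/s5z.png

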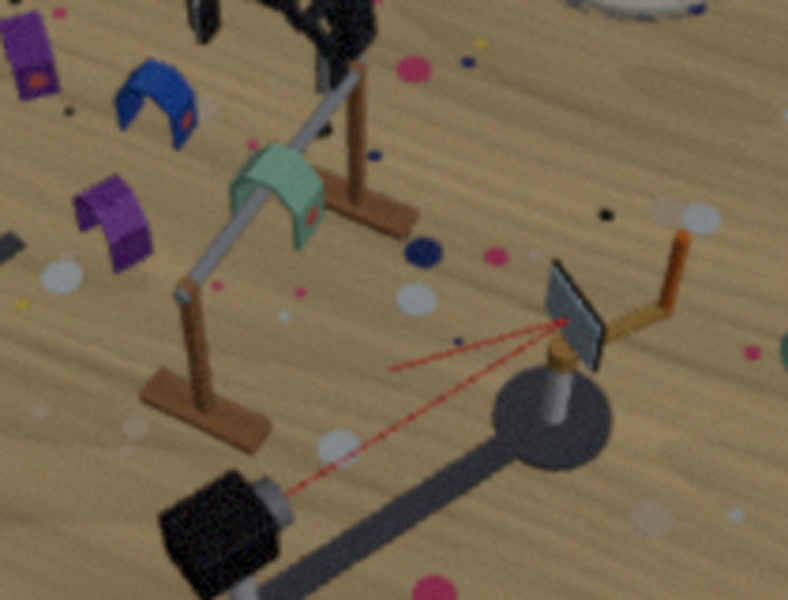

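>>> {"name": "move_arm", "arguments": {
  "increments": [
    [-3, -2, 0.4, 0, 0, 0, 8.5],
    [-6, -5, 1, 0, 0, 0, 8.5],
    [-6, -9, 1.8, 0, 0, 0, 8.5],
    [-6, -13, 2.6, 0, 0, 0, 8.5],
    [-6, -17, 3.4, 0, 0, 0, 8.5],
    [-6, -21, 4.2, 0, 0, 0, 8.5],
    [-6, -23.5, 4.8, 0, 0, 0, 8.5],
    [-6, -24.5, 5, 0, 0, 0, 8.5],
    [-6, -24.5, 5, 0, 0, 0, 8.5],
    [-6, -24.5, 5, 0, 0, 0, 8.5],
    [-6, -24.5, 5, 0, 0, 0, 8.5]
  ]
}}

```text
t: 12.9
tool_pos: [0.4904, 0.1476, 0.3198]
tool_rot: [[-0.0, -0.072, -0.997], [-0.001, -0.997, 0.072], [-1.0, 0.001, 0.0]]
contact_force: [0.6, -1.1, -0.1]
finger_gap: 1.0
```

Run:
```python
from h import *
o=grab("wrist","w6");print(o['joint_positions'].round(1),o['tool_pos'],o['tool_rot'].round(4))
grab("top","t6")
```

```text
[ -39.2    8.2   21.7  103.4   -3.2   69.  -110.7] [0.49037433 0.14756356 0.31984583] [[-1.000e-04 -7.230e-02 -9.974e-01]
 [-8.000e-04 -9.974e-01  7.230e-02]
 [-1.000e+00  8.000e-04  1.000e-04]]
```

View pics/w6.png

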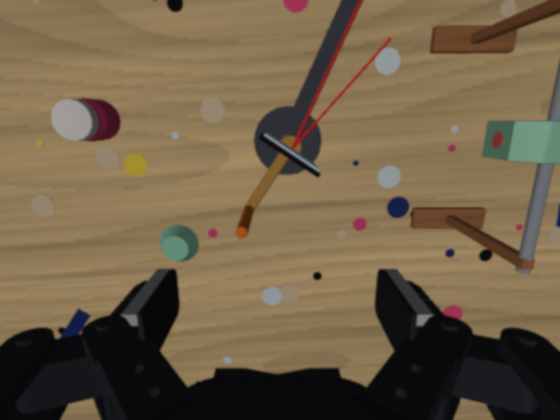

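```bash
cat >> h.py <<'E'
def rayz(u,v,h,z):
    R,_=cv2.Rodrigues(np.array(z['rvec']));C=-R.T@z['tvec'];g=R.T@np.array([(u-z['cx'])/z['fx'],(v-z['cy'])/z['fy'],1]);return C+g*(h-C[2])/g[2]
E
python3 - <<'E'
from h import *
p,d,z=load("w6");q=p[20:250,200:420,::-1];cv2.imwrite("pics/w6z.png",cv2.resize(q,None,fx=2.6,fy=2.6,interpolation=cv2.INTER_CUBIC))
W=world(d,z);hsv=cv2.cvtColor(p,cv2.COLOR_RGB2HSV).astype(int);X,Y,Z=[W[...,i] for i in range(3)]
# red beams
m=(p[...,0].astype(int)>p[...,1].astype(int)+70)&(p[...,0].astype(int)>p[...,2]+70)
ys,xs=np.nonzero(m);print([ (x,y) for x,y in zip(xs,ys) if 285<x<400 and y<160][::12])
# dot
mm=(hsv[...,0]<12)&(hsv[...,1]>100);mm[:, :488]=0;mm[:,:][:120]=0;mm[160:]=0;mm[:,510:]=0
ys,xs=np.nonzero(mm);print("dot px",xs.mean(),ys.mean(),len(xs),rayz(xs.mean(),ys.mean(),.132,z),np.median(W[mm],0))
# post top
mm=(hsv[...,0]<14)&(hsv[...,1]>150)&(Z>.165)&(Y>.1)
ys,xs=np.nonzero(mm);print("post",xs.mean(),ys.mean(),len(xs),rayz(xs.mean(),ys.mean(),.175,z),W[mm].mean(0))
m=(d>0)&(Z>.15)&(Z<.175)&(X>.48)&(X<.6)&(Y>.07)&(Y<.17);P=W[m];print("frame",len(P),np.median(P[:,2]),cv2.minAreaRect(P[:,:2].astype(np.float32)))
m=(d>0)&(Z>.003)&(Z<.02)&(X>.47)&(X<.6)&(Y>.06)&(Y<.19)&(hsv[...,2]<100);P=W[m];print(len(P))
E
```

```text
[(np.int64(286), np.int64(0)), (np.int64(298), np.int64(0)), (np.int64(286), np.int64(1)), (np.int64(298), np.int64(1)), (np.int64(286), np.int64(2)), (np.int64(298), np.int64(2)), (np.int64(286), np.int64(3)), (np.int64(298), np.int64(3)), (np.int64(286), np.int64(4)), (np.int64(298), np.int64(4)), (np.int64(287), np.int64(5)), (np.int64(299), np.int64(5)), (np.int64(290), np.int64(6)), (np.int64(302), np.int64(6)), (np.int64(294), np.int64(7)), (np.int64(358), np.int64(7)), (np.int64(300), np.int64(8)), (np.int64(296), np.int64(9)), (np.int64(296), np.int64(10)), (np.int64(353), np.int64(13)), (np.int64(351), np.int64(17)), (np.int64(349), np.int64(21)), (np.int64(349), np.int64(25)), (np.int64(347), np.int64(29)), (np.int64(345), np.int64(33)), (np.int64(344), np.int64(37)), (np.int64(342), np.int64(40)), (np.int64(341), np.int64(42)), (np.int64(339), np.int64(44)), (np.int64(338), np.int64(46)), (np.int64(337), np.int64(48)), (np.int64(336), np.int64(50)), (np.int64(336), np.int64(52)), (np.int64(375), np.int64(54)), (np.int64(374), np.int64(56)), (np.int64(372), np.int64(58)), (
[... 1038 characters left out ...]
p.int64(310), np.int64(129)), (np.int64(309), np.int64(131)), (np.int64(306), np.int64(133)), (np.int64(303), np.int64(135)), (np.int64(301), np.int64(137)), (np.int64(296), np.int64(139)), (np.int64(300), np.int64(140)), (np.int64(296), np.int64(142)), (np.int64(295), np.int64(144)), (np.int64(292), np.int64(147))]
dot px 497.09027777777777 139.45833333333334 144 [ 0.52521547 -0.07101402  0.132     ] [ 0.52552899 -0.06885841  0.1357778 ]
post 267.5891891891892 214.34594594594594 185 [0.47805111 0.15595227 0.175     ] [0.47766785 0.17555538 0.21437869]
frame 590 0.16120058887684785 ((0.528085470199585, 0.13196229934692383), (0.06551706045866013, 0.007047586143016815), 52.71108627319336)
2820
```

View pics/w6z.png

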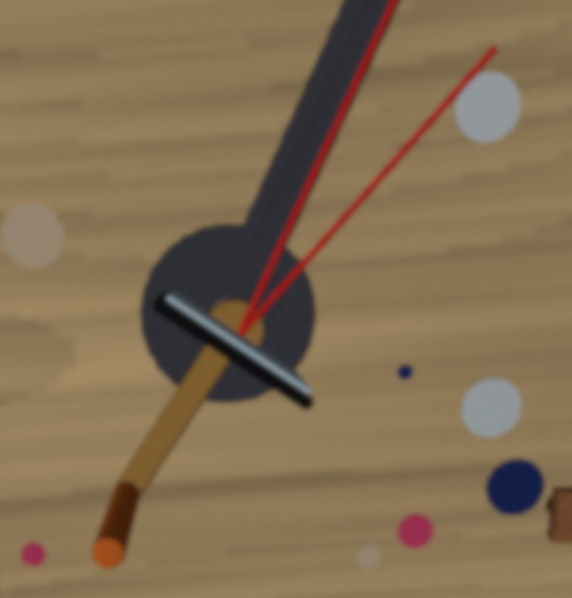

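Run:
```python
from h import *
p,d,z=load("w6");pi=p.astype(int)
m=(pi[...,0]>pi[...,1]+70)&(pi[...,0]>pi[...,2]+70);ys,xs=np.nonzero(m)
def fit(a,b,h=.132):
    a=np.array(a,float);b=np.array(b,float);n=np.array([-(b-a)[1],(b-a)[0]]);n/=np.linalg.norm(n)
    q=np.c_[xs,ys];s=abs((q-a)@n)<3;t=(q-a)@(b-a)/((b-a)@(b-a));s&=(t>-.05)&(t<1.05)
    P=np.array([rayz(u,v,h,z) for u,v in q[s]])[:,:2];vx,vy,x,y=cv2.fitLine(P.astype(np.float32),cv2.DIST_HUBER,0,.001,.001).ravel()
    if vx<0:vx,vy=-vx,-vy
    return np.array([x,y]),np.array([vx,vy]),s.sum()
c1,v1,n1=fit((353,13),(305,120));c2,v2,n2=fit((385,43),(312,127))
print(n1,n2)
t=np.linalg.solve(np.c_[v1,-v2],c2-c1);H=c1+t[0]*v1
ang=lambda v:np.degrees(np.arctan2(v[1],v[0]))
print("hinge",H,"a1",ang(v1),"a2",ang(v2),"diff",ang(v1)-ang(v2),"expect",np.degrees(.3))
tip=rayz(390,38.5,.132,z);print("tip dist",np.linalg.norm(tip[:2]-H))
po=rayz(241.5,232.7,.175,z);print("post",po,np.linalg.norm(po[:2]-H),ang(H-po[:2]))
dot=np.array([.5252,-.0710]);
for H_ in (H,np.array([.531,.1285])):
  for D in (dot,[.5253,-.0695]):
    th=ang(v1)-ang(D-H_);th=(-28.8-ang(D-H_));q=np.radians(th)/2-.15;print(H_,D,"q",q,"normal",-28.8-th/2)
```

```text
336 266
hinge [0.5302348  0.12988979] a1 -28.789314 a2 -45.850018 diff 17.060703 expect 17.188733853924695
tip dist 0.13198790828717213
post [0.46235029 0.18118871 0.175     ] 0.08508753181028648 -37.07758394912668
[0.5302348  0.12988979] [ 0.5252 -0.071 ] q 0.3965994117384162 normal -60.1178393769448
[0.5302348  0.12988979] [0.5253, -0.0695] q 0.3964430159091036 normal -60.10887855599174
[0.531  0.1285] [ 0.5252 -0.071 ] q 0.39860299856543735 normal -60.23263644602112
[0.531  0.1285] [0.5253, -0.0695] q 0.3984607161930179 normal -60.22448426658238
```

The wrist view gives consistent geometry: the hinge is at (0.530,0.130). The beam turns 17.06° (17.19° expected) and the post is 85.1 mm out. The dot at (497,139) requires a mirror value of about 0.397.

>>> {"name": "move_arm", "arguments": {
  "increments": [
    [0, -0.5, 0.5, -8, 0, 0, 5],
    [0, -1, 1, -16, 0, 0, 5],
    [0, -1.5, 1.5, -24, 0, 0, 5],
    [0, -2, 2, -32, 0, 0, 5],
    [0, -2.5, 2.5, -40, 0, 0, 5],
    [0, -3.2, 3, -48, 0, 0, 5],
    [0, -3.2, 3, -56, 0, 0, 5],
    [0, -3.2, 3, -64, 0, 0, 5],
    [0, -3.2, 3, -72, 0, 0, 5],
    [0, -3.2, 3, -80, 0, 0, 5],
    [0, -3.2, 3, -88, 0, 0, 5],
    [0, -3.2, 3, -96, 0, 0, 5]
  ]
}}

```text
t: 14.2
tool_pos: [0.4625, 0.1828, 0.3201]
tool_rot: [[0.0, 0.999, 0.04], [-0.0, 0.04, -0.999], [-1.0, 0.0, 0.0]]
contact_force: [-0.3, -0.5, 0.3]
finger_gap: 0.586
```

>>> {"name": "move_arm", "arguments": {
  "increments": [
    [0, 0, 0, -8, 0, 0, 5],
    [0, 0, 0, -16, 0, 0, 5],
    [0, 0, 0, -24, 0, 0, 5],
    [0, 0, 0, -32, 0, 0, 5],
    [0, 0, 0, -40, 0, 0, 5],
    [2, 0, 0, -48, 0, 0, 5],
    [4, 0, 0, -51, 0, 0, 5],
    [5, 0, 0, -51, 0, 0, 5],
    [6, 0, 0, -51, 0, 0, 5],
    [6, 0, 0, -51, 0, 0, 5],
    [6, 0, 0, -51, 0, 0, 5]
  ]
}}

```text
t: 15.3
tool_pos: [0.4625, 0.1838, 0.2604]
tool_rot: [[0.0, 0.602, 0.798], [0.0, 0.798, -0.602], [-1.0, 0.0, 0.0]]
contact_force: [-0.2, -0.0, 0.2]
finger_gap: 0.586
```

Run:
```python
from h import *
o=grab("wrist","w7");print(o['joint_positions'].round(1),o['tool_pos'],o['tool_rot'].round(4))
print(inc(o['tool_pos'],o['tool_rot'],[.4626,.1814,.138],down(52.7)))
```

```text
[-33.    9.5   9.2 109.4  -1.7  61.3  29.9] [0.4625334  0.1837912  0.26035735] [[ 4.000e-04  6.021e-01  7.985e-01]
 [ 2.000e-04  7.985e-01 -6.021e-01]
 [-1.000e+00  4.000e-04  2.000e-04]]
[ 1.224e+01 -1.900e-01  1.500e-01  2.800e-01  1.000e-02 -2.000e-02]
```

View pics/w7.png

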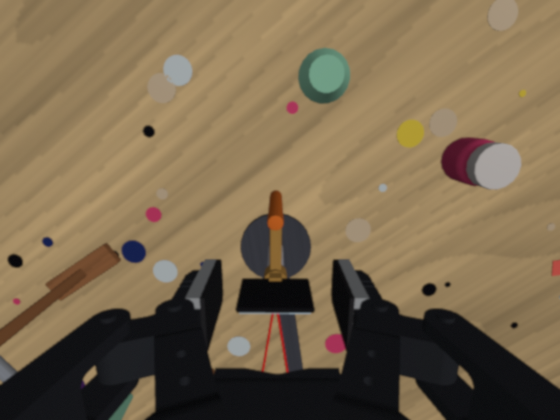

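The post (276,222) is centred between the fingers. Next: descend and close.

>>> {"name": "move_arm", "arguments": {
  "increments": [
    [0, -0.2, 0.15, 0, 0, 0, 5],
    [3, -0.2, 0.15, 0, 0, 0, 5],
    [6, -0.2, 0.15, 0, 0, 0, 5],
    [9, -0.2, 0.15, 0, 0, 0, 5],
    [11, -0.2, 0.15, 0, 0, 0, 5],
    [12.2, -0.2, 0.15, 0, 0, 0, 5],
    [12.2, -0.2, 0.15, 0, 0, 0, 5],
    [12.2, -0.2, 0.15, 0, 0, 0, 5]
  ]
}}

```text
t: 16.15
tool_pos: [0.4629, 0.1815, 0.1388]
tool_rot: [[0.001, 0.601, 0.799], [0.0, 0.799, -0.601], [-1.0, 0.001, 0.001]]
contact_force: [-0.1, -0.1, -0.2]
finger_gap: 0.581
```

Run:
```python
from h import *
o=grab("wrist","w8");print(o['tool_pos'],o['contact_force'])
```

```text
[0.46290872 0.18152362 0.13879062] [-0.10914126 -0.11904272 -0.15329996]
```

View pics/w8.png

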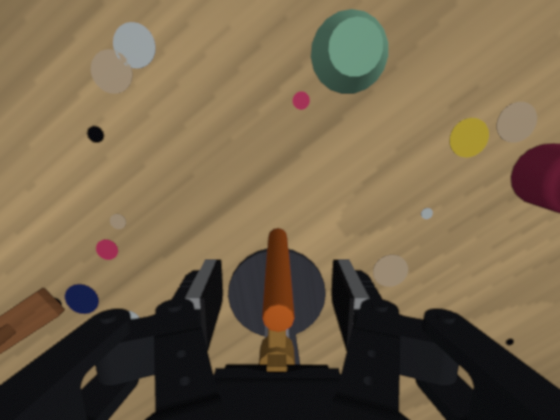

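The post top at (278,318) sits midway between the pads. Closing.

>>> {"name": "move_arm", "arguments": {
  "increments": [
    [0, 0, 0, 0, 0, 0, 3],
    [0, 0, 0, 0, 0, 0, 2],
    [0, 0, 0, 0, 0, 0, 1.5],
    [0, 0, 0, 0, 0, 0, 0.5],
    [0, 0, 0, 0, 0, 0, 0.5],
    [0, 0, 0, 0, 0, 0, 0.5],
    [0, 0, 0, 0, 0, 0, 0.5],
    [0, 0, 0, 0, 0, 0, 0.5]
  ]
}}

```text
t: 17.0
tool_pos: [0.4628, 0.182, 0.1386]
tool_rot: [[0.001, 0.601, 0.799], [0.001, 0.799, -0.601], [-1.0, 0.002, 0.0]]
contact_force: [0.6, 0.8, 5.0]
finger_gap: 0.122
```

Run:
```python
from h import *
from bench import r
o=r.get_obs();p=o['tool_pos'];R=o['tool_rot'];print(p,R.round(4),o['contact_force'],o['finger_gap'])
H=np.array([.5302,.1299]);r0=p[:2]-H;print("rad",np.linalg.norm(r0),np.degrees(np.arctan2(*r0[::-1])))
for a in (3,6,9,12,15,18,21,22.8):
    c,s=np.cos(np.radians(-a)),np.sin(np.radians(-a))
    q=H+np.array([[c,-s],[s,c]])@r0
    print(a,(R.T@np.r_[q-p[:2],0]*100).round(2),q.round(4))
```

```text
[0.46283994 0.18195357 0.13863786] [[ 1.400e-03  6.011e-01  7.992e-01]
 [ 1.100e-03  7.992e-01 -6.011e-01]
 [-1.000e+00  1.700e-03  5.000e-04]] [0.62895155 0.75704079 5.00719534] 0.12166351071507943
rad 0.08512902635324457 142.30436779462823
3 [0.   0.45 0.02] [0.4657 0.1854]
6 [0.   0.89 0.06] [0.4687 0.1887]
9 [0.   1.33 0.12] [0.4718 0.1919]
12 [0.   1.77 0.21] [0.4751 0.1948]
15 [0.   2.2  0.32] [0.4786 0.1976]
18 [0.   2.62 0.45] [0.4822 0.2002]
21 [0.01 3.04 0.61] [0.486  0.2026]
22.8 [0.01 3.29 0.71] [0.4883 0.204 ]
```

>>> {"name": "move_arm", "arguments": {
  "increments": [
    [0, 0.22, 0, 1.5, 0, 0, 0.5],
    [0, 0.45, 0.02, 3, 0, 0, 0.5],
    [0, 0.9, 0.06, 6, 0, 0, 0.5],
    [0, 1.33, 0.12, 9, 0, 0, 0.5],
    [0, 1.77, 0.21, 12, 0, 0, 0.5],
    [0, 2.2, 0.32, 15, 0, 0, 0.5],
    [0, 2.62, 0.45, 18, 0, 0, 0.5],
    [0, 3.04, 0.61, 21, 0, 0, 0.5],
    [0, 3.29, 0.71, 22.8, 0, 0, 0.5],
    [0, 3.29, 0.71, 22.8, 0, 0, 0.5],
    [0, 3.29, 0.71, 22.8, 0, 0, 0.5],
    [0, 3.29, 0.71, 22.8, 0, 0, 0.5]
  ]
}}

```text
t: 18.2
tool_pos: [0.4877, 0.204, 0.1386]
tool_rot: [[0.0, 0.864, 0.504], [0.001, 0.504, -0.864], [-1.0, 0.001, -0.001]]
contact_force: [-1.8, 1.0, 8.3]
finger_gap: 0.122
```

Run:
```python
from h import *
o=grab("scene","s9");print(o['tool_pos'],o['contact_force']);grab("top","t9");grab("wrist","w9")
H=np.array([.5302,.1299]);r0=o['tool_pos'][:2]-H;print("rad",np.linalg.norm(r0),np.degrees(np.arctan2(*r0[::-1])))
p,d,z=load("s9");a=cv2.resize(p[120:280,180:390,::-1],(788,600),interpolation=cv2.INTER_CUBIC);cv2.imwrite("pics/s9z.png",a)
p,d,z=load("t9");a=cv2.resize(p[150:300,180:380,::-1],(788,591),interpolation=cv2.INTER_CUBIC);cv2.imwrite("pics/t9z.png",a)
```

```text
[0.48767774 0.20397358 0.13863157] [-1.81611398  0.97991427  8.27410289]
rad 0.08541098911589894 119.85816466989911
```

View pics/s9z.png

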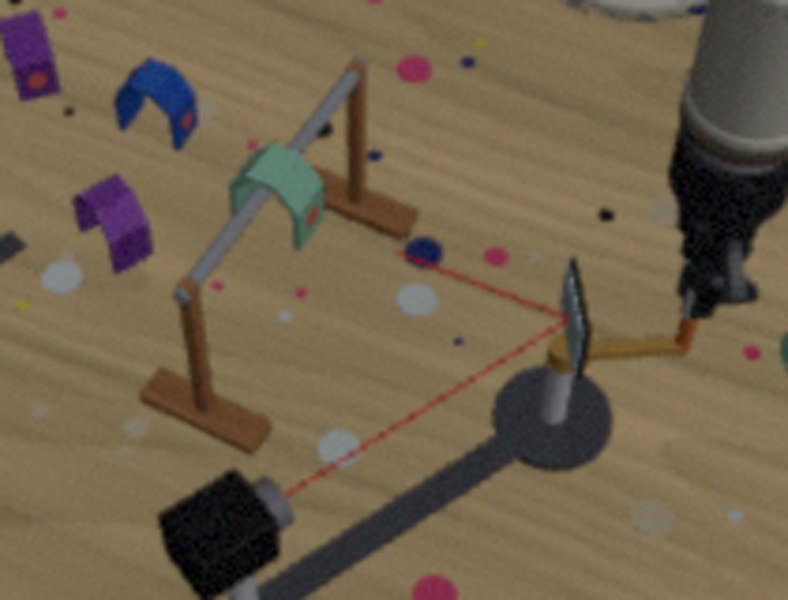

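View pics/t9z.png

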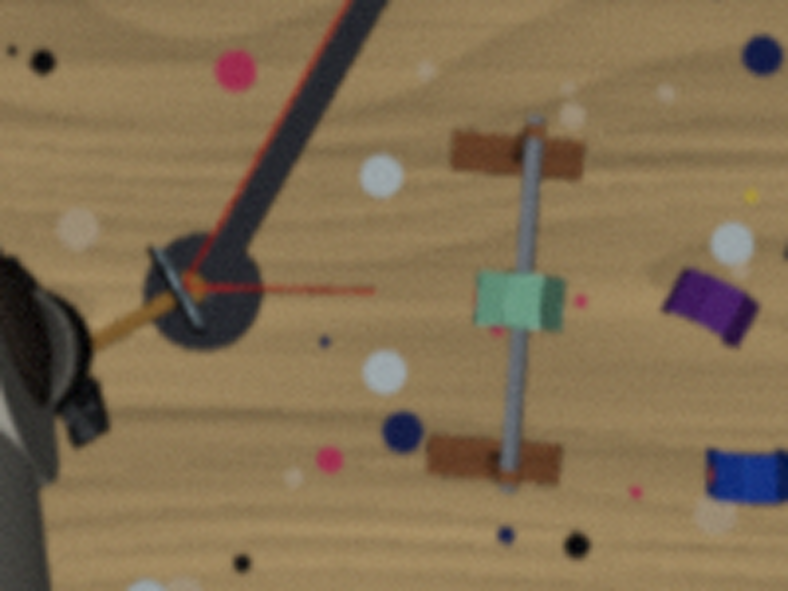

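View pics/w9.png

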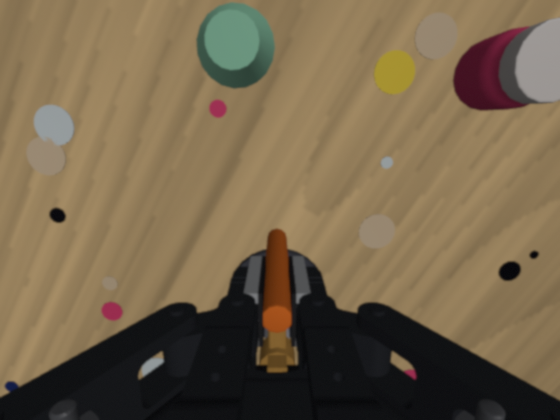

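Run:
```python
from h import *
ang=lambda v:np.degrees(np.arctan2(v[1],v[0]))
for n,box,a,b,db in (("s9",None,(331,205),(287,188),(255,170,270,185)),("t9",None,(228,223),(275,224),(298,215,306,236))):
    p,d,z=load(n);pi=p.astype(int);hsv=cv2.cvtColor(p,cv2.COLOR_RGB2HSV).astype(int)
    m=(pi[...,0]>pi[...,1]+30)&(pi[...,0]>pi[...,2]+30);ys,xs=np.nonzero(m);q=np.c_[xs,ys].astype(float)
    a=np.array(a,float);b=np.array(b,float);L=np.linalg.norm(b-a);nn=np.array([-(b-a)[1],(b-a)[0]])/L
    t=(q-a)@(b-a)/L**2;s=(abs((q-a)@nn)<3)&(t>.08)&(t<1)
    P=np.array([rayz(u,v,.132,z) for u,v in q[s]])[:,:2];f=cv2.fitLine(P.astype(np.float32),cv2.DIST_HUBER,0,.001,.001).ravel();v=f[:2];v=v if v[1]<0 else -v
    x0,y0,x1,y1=db;mm=np.zeros(m.shape,bool);mm[y0:y1,x0:x1]=1;mm&=(pi[...,0]>pi[...,1]+12)
    Y,X=np.nonzero(mm);D=rayz(X.mean(),Y.mean(),.132,z)[:2]
    w=D-f[2:];print(n,s.sum(),"beam ang",ang(v),"dot px",X.mean(),Y.mean(),mm.sum(),D,"miss mm",(v[0]*w[1]-v[1]*w[0])*1000, "at dot line x",f[2]+v[0]/v[1]*(-.0695-f[3]))
```

```text
s9 71 beam ang -90.573166 dot px 264.2386363636364 178.47727272727272 88 [ 0.53061629 -0.06446848] miss mm -1.1632968345010115 at dot line x 0.53172934
t9 113 beam ang -89.44223 dot px 300.32142857142856 224.91666666666666 84 [ 0.52609666 -0.06888751] miss mm -4.786550202195448 at dot line x 0.5308894
```

Run:
```python
from h import *
ang=lambda v:np.degrees(np.arctan2(v[1],v[0]))
def beam(p,z,a,b,lo,hi,th=30):
    pi=p.astype(int);ex=np.minimum(pi[...,0]-pi[...,1],pi[...,0]-pi[...,2])
    a=np.array(a,float);b=np.array(b,float);L=np.linalg.norm(b-a);nn=np.array([-(b-a)[1],(b-a)[0]])/L
    ys,xs=np.nonzero(ex>th);q=np.c_[xs,ys].astype(float);t=(q-a)@(b-a)/L**2
    s=(abs((q-a)@nn)<3.5)&(t>lo)&(t<hi)
    P=np.array([rayz(u,v,.132,z) for u,v in q[s]])[:,:2];f=cv2.fitLine(P.astype(np.float32),cv2.DIST_HUBER,0,.001,.001).ravel()
    return f[2:],f[:2],s.sum()
for n,A in (("s9",dict(ref=((331,205),(287,188)),inc=((331,205),(257,251)),dot=(263,177))),("t9",dict(ref=((228,223),(275,224)),inc=((228,221),(268,151)),dot=(301,225)))):
    p,d,z=load(n)
    c1,v1,n1=beam(p,z,*A['inc'],.1,.95);c2,v2,n2=beam(p,z,*A['ref'],.1,1)
    v1=v1 if v1[0]>0 else -v1;v2=v2 if v2[1]<0 else -v2
    t=np.linalg.solve(np.c_[v1,-v2],c2-c1);H=c1+t[0]*v1
    print(n,n1,n2,"H",H,ang(v1),ang(v2),"q",np.radians(ang(v1)-ang(v2))/2-.15)
    u,v=A['dot'];k=7;sub=p[v-k:v+k+1,u-k:u+k+1];hs=cv2.cvtColor(sub,cv2.COLOR_RGB2HSV).astype(int)
    mk=((hs[...,0]<8)|(hs[...,0]>172))&(hs[...,1]>95);print(mk.astype(int))
    Y,X=np.nonzero(mk);print(X.mean()+u-k,Y.mean()+v-k)
    cv2.imwrite(f"pics/{n}d.png",cv2.resize(p[v-20:v+20,u-20:u+20,::-1],(400,400),interpolation=cv2.INTER_NEAREST))
a=cv2.imread("pics/s9d.png");b=cv2.imread("pics/t9d.png");cv2.imwrite("pics/d9.png",np.hstack([a,b]))
```

```text
s9 129 70 H [0.5336849  0.12894224] -28.78233 -90.55247 q 0.3890461
[[0 0 0 0 0 0 0 0 0 0 0 0 0 0 0]
 [0 0 0 0 0 0 0 0 0 0 0 0 0 0 0]
 [0 0 0 0 0 0 0 0 0 0 0 0 0 0 0]
 [0 0 0 0 0 0 0 0 0 0 0 0 0 0 0]
 [0 0 0 0 0 0 0 0 0 0 0 0 0 0 0]
 [0 0 0 0 0 0 0 0 0 0 0 0 0 0 0]
 [0 0 0 0 0 0 0 1 1 0 0 0 0 0 0]
 [0 0 0 0 0 0 1 1 0 0 0 0 0 0 0]
 [0 0 0 0 0 0 1 1 0 0 0 0 0 0 0]
 [0 0 0 0 0 0 1 0 0 0 0 0 0 0 0]
 [0 0 0 0 0 0 0 0 0 0 0 0 0 0 0]
 [0 0 0 0 0 0 0 0 0 0 0 0 0 0 0]
 [0 0 0 0 0 0 0 0 0 0 0 0 0 0 0]
 [0 0 0 0 0 0 0 0 0 0 0 0 0 0 0]
 [0 0 0 0 0 0 0 0 0 0 0 0 0 0 0]]
262.7142857142857 177.28571428571428
t9 183 110 H [0.5307769  0.13054581] -28.715849 -90.69046 q 0.3908305
[[0 0 0 0 0 0 0 0 0 0 0 0 0 0 0]
 [0 0 0 0 0 0 0 0 0 0 0 0 0 0 0]
 [0 0 0 0 0 0 0 0 0 0 0 0 0 0 0]
 [0 0 0 0 0 0 0 0 0 0 0 0 0 0 0]
 [0 0 0 0 0 0 0 0 0 0 0 0 0 0 0]
 [0 0 0 0 0 0 0 0 0 0 0 0 0 0 0]
 [0 0 0 0 0 0 0 0 0 0 0 0 0 0 0]
 [0 0 0 0 0 0 0 0 0 0 0 0 0 0 0]
 [0 0 0 0 0 0 0 0 0 0 0 0 0 0 0]
 [0 0 0 0 0 0 0 0 0 0 0 0 0 0 0]
 [0 0 0 0 0 0 0 0 0 0 0 0 0 0 0]
 [0 0 0 0 0 0 0 0 0 0 0 0 0 0 0]
 [0 0 0 0 0 0 0 0 0 0 0 0 0 0 0]
 [0 0 0 0 0 0 0 0 0 0 0 0 0 0 0]
 [0 0 0 0 0 0 0 0 0 0 0 0 0 0 0]]
nan nan<stdin>:18: RuntimeWarning: Mean of empty slice.
  ret = ret.dtype.type(ret / rcount)
```

View pics/d9.png

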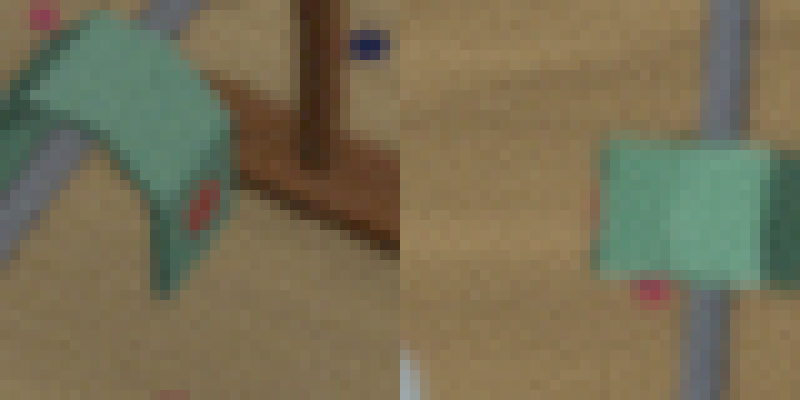

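Run:
```python
from h import *
for n,px,H,a1 in (("s9",(263.1,177.5),[.53368,.12894],-28.78),("t9",(300.6,225),[.53078,.13055],-28.72)):
    p,d,z=load(n);D=rayz(*px,.132,z)[:2];v=D-H;print(n,D,np.radians(a1-np.degrees(np.arctan2(v[1],v[0])))/2-.15)
```

```text
s9 [ 0.52891598 -0.06869786] 0.3962953520507969
t9 [ 0.52588275 -0.06963784] 0.3969980736874057
```

All three cameras agree on a needed value of about 0.397. The mirror is now at about 0.390, so nudge 0.6 mm.

>>> {"name": "move_arm", "arguments": {
  "increments": [
    [0, 0.03, 0, 0.2, 0, 0, 0.5],
    [0, 0.06, 0, 0.4, 0, 0, 0.5],
    [0, 0.06, 0, 0.4, 0, 0, 0.5],
    [0, 0.06, 0, 0.4, 0, 0, 0.5],
    [0, 0.06, 0, 0.4, 0, 0, 0.5],
    [0, 0.06, 0, 0.4, 0, 0, 0.5]
  ]
}}

```text
t: 18.95
tool_pos: [0.4881, 0.2042, 0.1386]
tool_rot: [[0.0, 0.867, 0.498], [0.001, 0.498, -0.867], [-1.0, 0.0, -0.001]]
contact_force: [-1.8, 0.2, 6.9]
finger_gap: 0.125
```

```bash
cat > chk.py <<'E'
from h import *
import sys
k=sys.argv[1]
ang=lambda v:np.degrees(np.arctan2(v[1],v[0]))
def beam(p,z,a,b,lo,hi,th=30):
    pi=p.astype(int);ex=np.minimum(pi[...,0]-pi[...,1],pi[...,0]-pi[...,2])
    a=np.array(a,float);b=np.array(b,float);L=np.linalg.norm(b-a);nn=np.array([-(b-a)[1],(b-a)[0]])/L
    ys,xs=np.nonzero(ex>th);q=np.c_[xs,ys].astype(float);t=(q-a)@(b-a)/L**2
    s=(abs((q-a)@nn)<3.5)&(t>lo)&(t<hi)
    P=np.array([rayz(u,v,.132,z) for u,v in q[s]])[:,:2];f=cv2.fitLine(P.astype(np.float32),cv2.DIST_HUBER,0,.001,.001).ravel()
    return f[2:],f[:2],s.sum()
for n,A in (("s"+k,dict(ref=((331,205),(287,188)),inc=((331,205),(257,251)),cam="scene")),("t"+k,dict(ref=((228,223),(275,224)),inc=((228,221),(268,151)),cam="top"))):
    o=grab(A['cam'],n);p,d,z=load(n)
    c1,v1,n1=beam(p,z,*A['inc'],.1,.95);c2,v2,n2=beam(p,z,*A['ref'],.1,1)
    v1=v1 if v1[0]>0 else -v1;v2=v2 if v2[1]<0 else -v2
    print(n,ang(v1),ang(v2),"q",np.radians(ang(v1)-ang(v2))/2-.15)
print(o['t'],o['tool_pos'],o['contact_force'],o['joint_vel'].round(2))
p,d,z=load("s"+k);cv2.imwrite(f"pics/s{k}z.png",cv2.resize(p[120:280,180:390,::-1],(788,600),interpolation=cv2.INTER_CUBIC))
E
python3 chk.py 10
```

```text
s10 -28.870073 -91.32108 q 0.39498785
t10 -28.65922 -91.59725 q 0.39923796
19.0 [0.48812336 0.20426303 0.13863417] [-2.23822537  0.86967993  8.28157385] [-0.03 -0.03 -0.08 -0.07 -0.01 -0.03 -0.09]
```

>>> {"name": "move_arm", "arguments": {
  "increments": [
    [0, 0, 0, 0, 0, 0, 0.5],
    [0, 0, 0, 0, 0, 0, 0.5],
    [0, 0, 0, 0, 0, 0, 0.5],
    [0, 0, 0, 0, 0, 0, 0.5],
    [0, 0, 0, 0, 0, 0, 0.5],
    [0, 0, 0, 0, 0, 0, 0.5],
    [0, 0, 0, 0, 0, 0, 0.5],
    [0, 0, 0, 0, 0, 0, 0.5]
  ]
}}

```text
t: 19.85
tool_pos: [0.4881, 0.2042, 0.1386]
tool_rot: [[0.0, 0.867, 0.498], [0.001, 0.498, -0.867], [-1.0, 0.0, -0.001]]
contact_force: [-2.2, 1.3, 7.9]
finger_gap: 0.121
```

```bash
python3 chk.py 11
```

```text
s11 -28.836613 -91.27697 q 0.39489493
t11 -28.656607 -91.63153 q 0.3995599
19.9 [0.48813103 0.2042485  0.13863347] [-1.79596104  1.25218698  7.78233643] [ 0.07  0.13  0.03 -0.04 -0.01  0.02 -0.05]
```

View pics/s11.png

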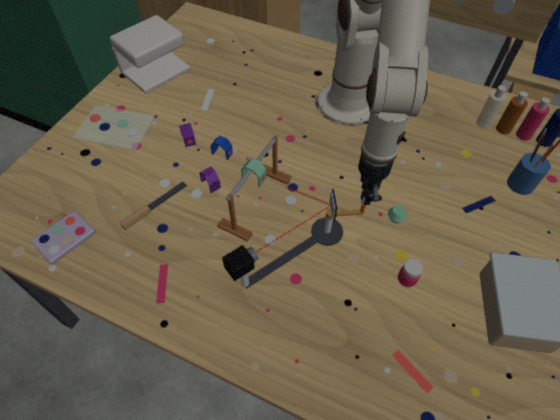

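The cuff hangs at (255,172) and the beam points from the mirror (330,205) at its dot. The jar, stone, file and look-alikes are where they started. Readings are steady, so I'm handing in.

```bash
python3 -c "
from bench import job
print(job.sign_off())"
```

```text
the job is handed in; nothing more can be done
None
```

The job is handed in at about 20 s of the 56 s allowed. The mint cuff hangs on the middle of the bar with its coral dot facing the mirror. The gripper is holding the orange post so that the reflected beam points at the dot.

- **Mirror angle:** the three cameras put the value needed to see the dot at 0.396–0.398 rad. The last reading was 0.395 from the scene camera and 0.3996 from the top camera. They disagree by 0.005 rad, and each is within about 1.5 mm of the dot's centre at its distance (the dot's radius is 8 mm).
- **Stability:** both the angle and the tool position held steady over the last 0.9 s. The measured tool force was about 8 N, almost all of it vertical.
- **Other objects:** in the last picture, judged by eye, the jar, the stone, the file and the blue and purple look-alikes had not moved.

No check failed. I did not re-measure the cuff's height with the final picture; it was measured just after release. The highest contact force I saw was about 14 N, when the cuff touched down on the bar.

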